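# Wet a stepped chuck jaw with cleaner before laser marking

### The arm

A 6-joint arm with a two-finger parallel gripper is mounted at the origin on the work surface. World frame = base frame: x ahead of the robot, y to its left, z up, the work surface at z = 0. Lengths are in m, angles in rad, forces in N, time in s.
With the tool pointing down it reaches from about 0.25 to 0.725 m from the base axis. Payload 4 kg.
Tool frame: the origin (TCP) lies at the very end of the fingers, on their centre line; the grasp point (between the pads) lies bot.grasp_offset behind it (bot.grasp_offset is the distance from the TCP to the grasp point, in m); z points along the fingers, y is the direction in which the jaws open and shut (so a half turn about z gives the same grasp; the last joint's range is limited). The gripper opens to 85 mm and grips with 20 to 120 N. Pads are 22 mm wide; open, the fingers measure 114 mm over their backs; the gripper's body (76 mm by 85 mm) begins 54 mm behind the grasp point. The pads swing forward as they close: fully open they stand 13 mm farther back than shut.
Start: joints at [-1.341, 0.241, 0.005, 1.335, 0, 1.571], TCP at [0.114, -0.487, 0.231] pointing down, gripper open.
Joint ranges: [-2.72, 2.72], [-1.05, 1.87], [-1.09, 1.28], [-1.99, 2.15], [-1.42, 1.44], [-3.14, 3.14]. Speed limits (rad/s): [2.79, 2.79, 3.14, 3.14, 3.14, 3.14].

### API

Orientations are given as a unit quaternion [x, y, z, w].
In Python, from workcell import bot gives the robot as it stands. The module is installed in compiled form; this text tells all that it offers.
- The arm moves only by the shell command python3 -m jog 'ROWS' [OPENING]. ROWS is JSON, a list that holds one entry, the list of rows, each a list of 6 numbers: the shift along the tool's x, y, z in m, then the turn, a rotation vector about the tool's x, y, z in degrees. In form: [[[dx, dy, dz, wx, wy, wz], ...]]. A call has 1 to 12 rows; each row shifts and turns the pose as measured when the row begins, along the tool's axes as they then stand; what a row does not reach is not made up. A row lasts 1/8 s, in which the tool goes at most 62.5 mm and 10.7 degrees, less where a joint would pass 70% of its speed; a pose out of reach is approached as far as the arm can. A call is refused whole if a number of a shift passes 0.0625 or a number of a turn 10.7, either way. A call with a gripper value outside its range is refused whole. OPENING is the finger opening in m, from 0 to 0.0854, set as the call begins (- or left out, the last holds). The fingers move at their own pace and stop on an object; the grip force is fixed at half the most. Time passes only in rows, so rows that do not move let the fingers close. It gives the time, the measured TCP pose, the force and the opening at its end, in the units of the state.
- bot.get_obs(): the state, without advancing time (a new reading comes with each control period).
- bot.camera(name): name is "scene" or "top" or "wrist"; returns a dict with "pixels" (384x512x3 uint8, red, green, blue), "fx", "fy", "cx", "cy" (pixels), "rvec" (rotation vector, rad) and "tvec" (3), from world to camera coordinates, as OpenCV has them. Camera axes: x right, y down, z forward; pixel columns grow to the right and rows downward; lengths in m; the calibration is good to about 2 mm. A picture is of the moment at which its call begins. There is no depth.
- bot.job_done(): hands the job in, once; it reports no verdict.
The state is a dict: "clock": time; "joint_pos": joint angles; "joint_vel": joint speeds; "tau": joint torques, N m; "eef_pos": TCP position; "tool_rot": TCP orientation; "ft_force": force on the tool from outside, world axes, zero at the start; "ft_torque": the same for the moment, N m; "grip_width": finger opening in m.
Only numpy, scipy, OpenCV 4.12 (cv2) and the standard library are available. Lean on these libraries where they do the work, as an engineer would, in place of code of your own. Each camera call takes 0.05 s, during which the arm holds its last target. There are 200 camera calls.

### The job

Take the stepped jaw out of the grey parts rack and lay it, step upwards and stepped end first, straight into the clear guard until it touches the back stop, and let go of it. Only then press the pump cap of the clamped bottle all the way down and let it spring back up, so that the step gets its dose of cleaner. Do not shift the plain bar, the flange ring, the tin or the chuck key, and leave the jaw lying against the stop.

Things in the scene. Friction and masses are not known exactly. Their poses are not given: they have to be found in the camera images.
- jaw: Loose stepped aluminium jaw, about 0.4 kg: a bar 160 (x) x 36 (y) x 28 high, with a step on top over the last 46 mm of its +x end (the head), 54 high. Origin: centre of the underside; x points from plain tail to head, z up. It starts on the bench in one rack bay, tail some 75 mm deep under the roof, head sticking out in front: free to grip by the head now, only by the tail once in the guard.
- jaw_head (a point): Middle of the lower edge of the jaw's head end face (80 mm along +x from the jaw's origin, at the underside).
- jaw_tail (a point): Middle of the lower edge of the jaw's tail end face (80 mm along -x from the jaw's origin).
- bar: Loose plain aluminium bar, a bystander, 160 (x) x 36 (y) x 28 high, no step; it lies in the rack's other bay (the two swap at random). Origin: centre of the underside, x along its length.
- rack: Fixed grey parts rack without floor, open in front. Origin on the bench below the middle of its roof's front edge, +x into the rack. Roof x 0 to 100, y -102 to 102, z 66 to 72, boxes on it up to z 88 from x 35. Walls 4 thick at y -100, 0, 100 (x 0 to 100) make two bays centred at y -50 and 50. Lip 30 high at the back, x 96 to 100. Rack and station swap sides at random.
- station: Fixed wetting station. Origin on the bench at the centre of the clear guard, +x the way the jaw goes in. Guard: open front at x -34, walls 52 apart inside (6 thick, x -34 to 34), slotted roof z 110 to 116, no floor. Back stop: steel block x 34 to 48, 64 wide, 40 high. Pump bottle: axis at x 4, y 72, radius 32, on a foot plate x -41 to 49, y 38 to 114, 6 thick, with bolt heads; cap on top.
- stop_face (a point): Point on the bench at the middle of the back stop's face; same axes as the station. In the finished position the jaw's head end face touches here.
- pump_cap (a joint): Travel of the sprung pump cap in m: 0 up, 0.010 fully down (pushed straight down). The spring takes about 2.4 N to start and 8.4 N fully down, and lifts the cap again by itself.
- cap_top (a point): Centre of the flat round top (38 across) of the pump cap, 195 above the bench when up, moving with the cap; the thin spout runs from the cap to above the guard's slot, 8 or more below this top.
- flange: Loose steel flange ring, a bystander, 90 outside diameter, 52 hole, 16 high, lying flat. Origin: centre of the underside.
- tin: Loose closed round tin, a bystander, 68 diameter, 60 high, upright. Origin: centre of the underside.
- chuck_key: Loose T-shaped chuck key, a bystander, lying flat: shank along x from -63 to 40, cross bar along y (90 long) at x = 46, up to 18 high. Origin: on the bench under the shank.
- chuck: Fixed three-jaw chuck on a black plate 130 x 130, 78 high in all, behind the work. Origin: centre of the underside.
Mind the look-alikes: they are no part of the job. What is shaped like the jaw but brown is not meant.

How it is judged:
By the outcome, as a careful person would: the job done as asked, in the order asked, and still so for the second after the job is handed in, with the robot touching nothing.
It also fails if it takes over 72 s, if anything falls off the work surface, if the arm or the gripper's body presses on something with over 40 N, if the wrist force passes 120 N, or if a joint passes its speed limit or range.

## Working session

There is one attempt and no reset: what is moved stays moved. The work goes in short steps, Python scripts to look and compute and a shell command to move; the robot and the scene stay as the last step left them, time stands still between calls to the robot, and variables do not carry over. Pictures are saved under pics/ and viewed, on a budget of 10 in all, crops included, one or two more only if the job needs it, and the job is handed in when it is done.

```bash
mkdir -p pics
cat > h.py <<'E'
import numpy as np,cv2
from workcell import bot
def cam(n):
    c=bot.camera(n);c['R']=cv2.Rodrigues(np.array(c['rvec'],float))[0];c['t']=np.array(c['tvec'],float).ravel();return c
def save(c,n):cv2.imwrite('pics/'+n,c['pixels'][:,:,::-1])
def ray(c,u,v):
    d=c['R'].T@np.array([(u-c['cx'])/c['fx'],(v-c['cy'])/c['fy'],1]);return -c['R'].T@c['t'],d
def plane(c,u,v,z):
    o,d=ray(c,u,v);return o+d*(z-o[2])/d[2]
def proj(c,p):
    q=c['R']@np.array(p)+c['t'];return np.array([c['fx']*q[0]/q[2]+c['cx'],c['fy']*q[1]/q[2]+c['cy']])
E
python3 - <<'E'
from h import *
import pickle
for n in('scene','top'):
    c=cam(n);pickle.dump(c,open(n+'.pkl','wb'));save(c,n+'0.png');print(n,-c['R'].T@c['t'],c['R'][2],c['fx'])
im=[pickle.load(open(n+'.pkl','rb'))['pixels'] for n in('scene','top')]
o=bot.get_obs();print(o['eef_pos'],o['tool_rot'],bot.grasp_offset,o['grip_width'],o['clock'])
E
```

```text
scene [ 1.31243826 -0.26271893  1.24808005] [-0.54632972  0.1844556  -0.81700671] 421.2559503574434
top [ 0.35709575 -0.00313468  1.33346204] [ 0.18441387 -0.00149888 -0.98284754] 402.19932673102477
[ 0.11375366 -0.48629402  0.23050248] [ 9.93405601e-01  1.14649053e-01 -1.12468135e-04 -9.45865817e-04] 0.0187 0.08520808409783331 0.1
```

View pics/scene0.png

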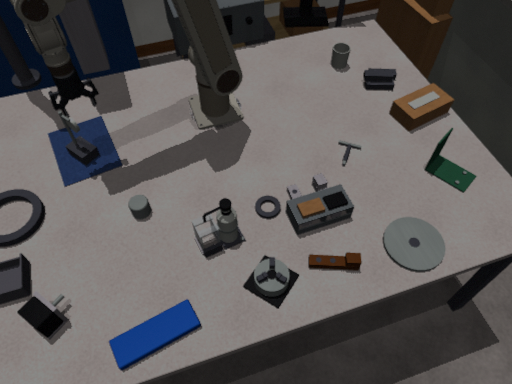

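View pics/top0.png

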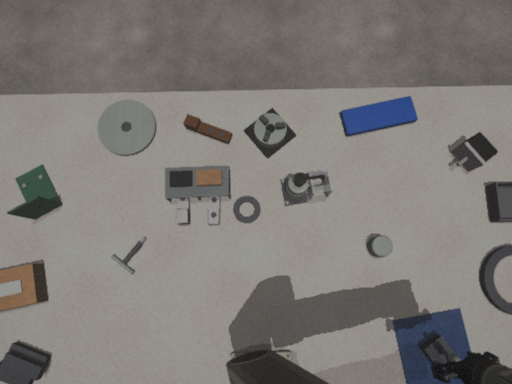

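The top view shows the rack at (197,183), with two bars sticking out at (182,212) and (213,212). The station is at (305,188), the flange ring at (247,209), the key at (130,255) and the tin at (381,246). Candidates for the jaw are (182,212), (213,212) and the brown look-alike at (208,130), which I rule out. One crop should show which of the two has the step.

Run:
```python
import pickle,cv2,numpy as np
t=pickle.load(open('top.pkl','rb'))['pixels'];s=pickle.load(open('scene.pkl','rb'))['pixels']
a=cv2.resize(t[155:235,155:255],(500,400),interpolation=cv2.INTER_CUBIC)
a2=cv2.resize(t[155:215,270:340],(300,257),interpolation=cv2.INTER_CUBIC)
b=cv2.resize(s[165:240,275:365],(300,250),interpolation=cv2.INTER_CUBIC)
b2=cv2.resize(s[190:260,190:250],(300,350))
o=np.zeros((600,800,3),np.uint8);o[:400,:500]=a;o[:257,500:]=a2;o[250:600,500:]=b2;o[350:600,:300]=b
cv2.imwrite('pics/crop1.png',np.clip(o[:,:,::-1].astype(float)*1.4,0,255).astype(np.uint8))
```

```text
(no output)
```

View pics/crop1.png

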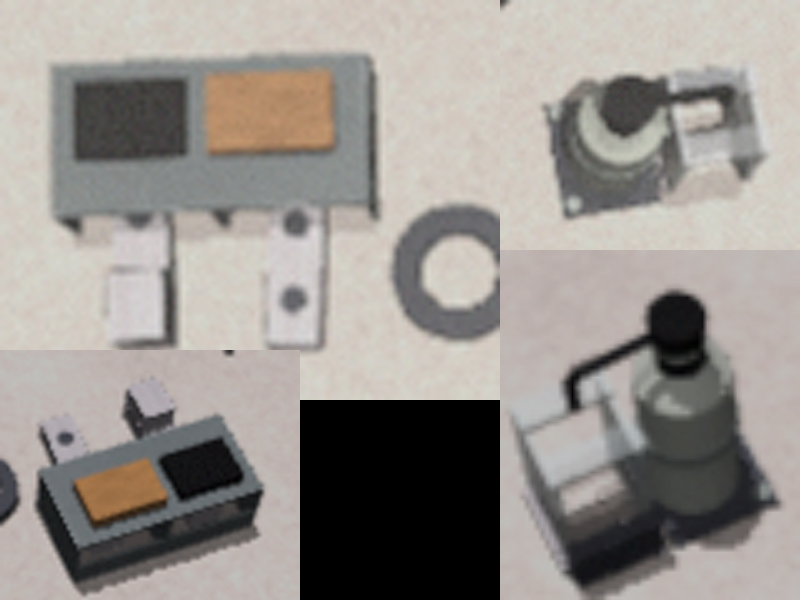

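The jaw is the left piece at (182,212): its step is visible, and the head points toward the robot. The right piece (213,212) is flat, so that is the plain bar. The guard's open front faces the robot and the bottle stands on its +y side. So the jaw has to be pulled out, turned half way round, set down and regripped by the tail.

Run:
```python
import pickle;from h import *
t=pickle.load(open('top.pkl','rb'));s=pickle.load(open('scene.pkl','rb'))
C=lambda x,y,z:plane(t,155+x/5-.4,155+y/5-.4,z).round(4)
print('roof',[C(*p,.072) for p in((52,65),(370,55),(378,208),(52,216))])
print('headtop',[C(*p,.054) for p in((109,270),(165,268),(169,342),(107,345))])
print('bartop',[C(*p,.028) for p in((325,345),(267,345))])
D=lambda x,y,z:plane(t,270+x/4.2857-.4,155+y/4.2857-.4,z).round(4)
print('foot corners',[D(x-500,y,.006) for x,y in((545,105),(567,217),(665,205))])
print('cap top z195',D(130,103,.195))
print('guard roof',[D(x-500,y,.116) for x,y in((668,72),(750,62),(768,155),(675,165))])
# cap from two views
def tri(a,ua,b,ub):
    o1,d1=ray(a,*ua);o2,d2=ray(b,*ub);A=np.c_[d1,-d2];k=np.linalg.lstsq(A,o2-o1,rcond=None)[0];return (o1+d1*k[0]+o2+d2*k[1])/2,np.linalg.norm(o1+d1*k[0]-o2-d2*k[1])
print('cap tri',tri(t,(270+130/4.2857-.4,155+103/4.2857-.4),s,(190+(675-500)/5-.4,190+(308-250)/5-.4)))
print('flange',plane(t,247,209,.016),'key',plane(t,130,255,.01),'tin',plane(t,381,243,.06))
```

```text
roof [array([0.6765, 0.2971, 0.072 ]), array([0.6791, 0.0918, 0.072 ]), array([0.5786, 0.0872, 0.072 ]), array([0.5775, 0.2947, 0.072 ])]
headtop [array([0.5448, 0.2615, 0.054 ]), array([0.5454, 0.2255, 0.054 ]), array([0.4976, 0.2223, 0.054 ]), array([0.4965, 0.2619, 0.054 ])]
bartop [array([0.4966, 0.1254, 0.028 ]), array([0.4973, 0.1631, 0.028 ])]
foot corners [array([ 0.6456, -0.0769,  0.006 ]), array([ 0.5561, -0.0915,  0.006 ]), array([ 0.564 , -0.1681,  0.006 ])]
cap top z195 [ 0.6047 -0.1239  0.195 ]
guard roof [array([ 0.6444, -0.1607,  0.116 ]), array([ 0.6507, -0.2205,  0.116 ]), array([ 0.5818, -0.2299,  0.116 ]), array([ 0.5758, -0.1628,  0.116 ])]
cap tri (array([ 0.60409831, -0.12329035,  0.19824058]), np.float64(0.00048090435000729093))
flange [0.54445767 0.0359271  0.016     ] key [0.40174639 0.41871811 0.01      ] tin [ 0.42218754 -0.38504574  0.06      ]
```

```bash
python3 -m jog '[[[0,0,-0.06,0,0,10],[0,0,-0.06,0,0,10]]]'; python3 -c "
from workcell import bot
print(bot.get_obs()['joint_pos'])"
```

```text
clock: 0.35
eef_pos: [0.1127, -0.4816, 0.3447]
tool_rot: [0.998, -0.065, -0.003, -0.011]
ft_force: [0.5, -2.3, -0.2]
grip_width: 0.0857
[-1.34098070e+00  2.31481484e-01  2.84437613e-01  1.64593134e+00
  1.82613493e-05  1.93053113e+00]
```

```bash
cat >> h.py <<'E'
from scipy.spatial.transform import Rotation as Rr
def state():
    o=bot.get_obs();return np.array(o['eef_pos']),Rr.from_quat(o['tool_rot'])
def down(psi):  # tool pointing down, tool x at heading psi (deg)
    p=np.radians(psi);c,s=np.cos(p),np.sin(p);return Rr.from_matrix(np.array([[c,s,0],[s,-c,0],[0,0,-1]]))
def plan(pos,psi,n,turn=None):
    """rows from here to pos/heading in n; turn = signed wz total (deg) if the long way is wanted"""
    p,R=state();pos=np.array(pos);G=down(psi)
    rv=(R.inv()*G).as_rotvec(degrees=True)
    if turn is not None:
        x=R.apply([1,0,0]);h=np.degrees(np.arctan2(x[1],x[0]));tilt=(R.inv()*down(h)).as_rotvec(degrees=True)
    for k in range(n):
        if turn is None: A=R*Rr.from_rotvec(rv*k/n,degrees=True);w=rv/n
        else: A=down(h-turn*k/n);w=np.array([0,0,turn/n])+(tilt if k==0 else 0)
        d=A.inv().apply((pos-p)/n);print(json.dumps([round(float(v),4) for v in d]+[round(float(v),2) for v in w]),end=',')
    print()
import json
E
python3 - <<'E'
from h import *
plan((.45,.20,.30),180,18,turn=-187.5)
E
```

```text
[0.0137, -0.04, 0.0025, -1.19, 0.45, -10.42],[0.0207, -0.0368, 0.0025, 0.0, 0.0, -10.42],[0.027, -0.0325, 0.0025, 0.0, 0.0, -10.42],[0.0324, -0.0271, 0.0025, 0.0, 0.0, -10.42],[0.0368, -0.0208, 0.0025, 0.0, 0.0, -10.42],[0.0399, -0.0138, 0.0025, 0.0, 0.0, -10.42],[0.0418, -0.0063, 0.0025, 0.0, 0.0, -10.42],[0.0422, 0.0013, 0.0025, 0.0, 0.0, -10.42],[0.0413, 0.0089, 0.0025, 0.0, 0.0, -10.42],[0.039, 0.0163, 0.0025, 0.0, 0.0, -10.42],[0.0354, 0.023, 0.0025, 0.0, 0.0, -10.42],[0.0307, 0.0291, 0.0025, 0.0, 0.0, -10.42],[0.0249, 0.0341, 0.0025, 0.0, 0.0, -10.42],[0.0183, 0.0381, 0.0025, 0.0, 0.0, -10.42],[0.0111, 0.0408, 0.0025, 0.0, 0.0, -10.42],[0.0036, 0.0421, 0.0025, 0.0, 0.0, -10.42],[-0.0041, 0.0421, 0.0025, 0.0, 0.0, -10.42],[-0.0116, 0.0406, 0.0025, 0.0, 0.0, -10.42],
```

```bash
python3 -m jog '[[[0.014,-0.04,0.002,-1.2,0.5,-10.4],[0.021,-0.037,0.002,0,0,-10.4],[0.027,-0.032,0.002,0,0,-10.4],[0.032,-0.027,0.002,0,0,-10.4],[0.037,-0.021,0.002,0,0,-10.4],[0.04,-0.014,0.002,0,0,-10.4],[0.042,-0.006,0.002,0,0,-10.4],[0.042,0.001,0.002,0,0,-10.4],[0.041,0.009,0.002,0,0,-10.4]]]'
python3 - <<'E'
from h import *
plan((.45,.20,.30),180,10)
E
```

```text
clock: 1.48
eef_pos: [0.2787, -0.1332, 0.3277]
tool_rot: [0.715, 0.699, -0.001, 0.005]
ft_force: [0.2, -1.0, -0.2]
grip_width: 0.0853
[0.0337, 0.0164, 0.0026, -0.01, 0.07, -9.13],[0.0307, 0.0215, 0.0026, -0.01, 0.07, -9.13],[0.0269, 0.0261, 0.0027, -0.01, 0.07, -9.13],[0.0224, 0.03, 0.0027, -0.01, 0.07, -9.13],[0.0174, 0.0332, 0.0027, -0.01, 0.07, -9.13],[0.0119, 0.0355, 0.0028, -0.01, 0.07, -9.13],[0.0061, 0.037, 0.0028, -0.01, 0.07, -9.13],[0.0001, 0.0375, 0.0028, -0.01, 0.07, -9.13],[-0.0058, 0.037, 0.0028, -0.01, 0.07, -9.13],[-0.0116, 0.0356, 0.0028, -0.01, 0.07, -9.13],
```

```bash
python3 -m jog '[[[0.034,0.016,0.003,0,0,-9.1],[0.031,0.022,0.003,0,0,-9.1],[0.027,0.026,0.003,0,0,-9.1],[0.022,0.03,0.003,0,0,-9.1],[0.017,0.033,0.003,0,0,-9.1],[0.012,0.036,0.003,0,0,-9.1],[0.006,0.037,0.003,0,0,-9.1],[0,0.038,0.003,0,0,-9.1],[-0.006,0.037,0.003,0,0,-9.1],[-0.012,0.036,0.003,0,0,-9.1],[0,0,0,0,0,0]]]'
python3 - <<'E'
from h import *;import pickle
c=cam('wrist');pickle.dump(c,open('w1.pkl','wb'));print(-c['R'].T@c['t'],c['R'][2],c['R'][0],c['fx']);print(bot.get_obs()['joint_pos'])
for p in((.52,.242,.054),(.578,.19,.072),(.56,-.196,.0)):print(proj(c,p))
save(c,'w1.png')
E
```

```text
clock: 2.85
eef_pos: [0.4448, 0.2191, 0.2893]
tool_rot: [-0.028, 1.0, -0.006, -0.001]
ft_force: [-0.3, 0.3, 0.6]
grip_width: 0.0857
[0.36525576 0.21537138 0.43253296] [ 0.30738064  0.00589175 -0.95156841] [-0.05535213  0.99839836 -0.01169844] 343.0474728640648
[ 0.4631095   0.21902873  0.12788962  1.48649972 -0.01133436  0.40938759]
[279.38643952 213.14801167]
[232.87613542 261.60083659]
[-44.07506502 207.25270462]
```

View pics/w1.png

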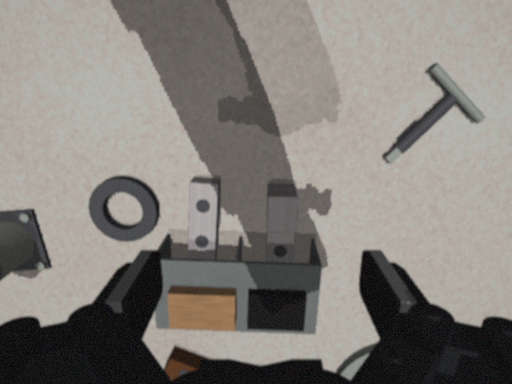

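The wrist view shows the jaw at about (283,215), partly in the arm's shadow with its head at the top, and the bar at (204,215). The station foot plate is at the left edge. I'll zoom in on the jaw to get its edges.

Run:
```python
import pickle,cv2,numpy as np
c=pickle.load(open('w1.pkl','rb'));p=c['pixels'][165:275,225:345]
o=cv2.resize(p,None,fx=5,fy=5,interpolation=cv2.INTER_CUBIC).astype(float)
cv2.imwrite('pics/w1c.png',np.clip(o*1.9,0,255).astype(np.uint8)[:,:,::-1])
```

```text
(no output)
```

View pics/w1c.png

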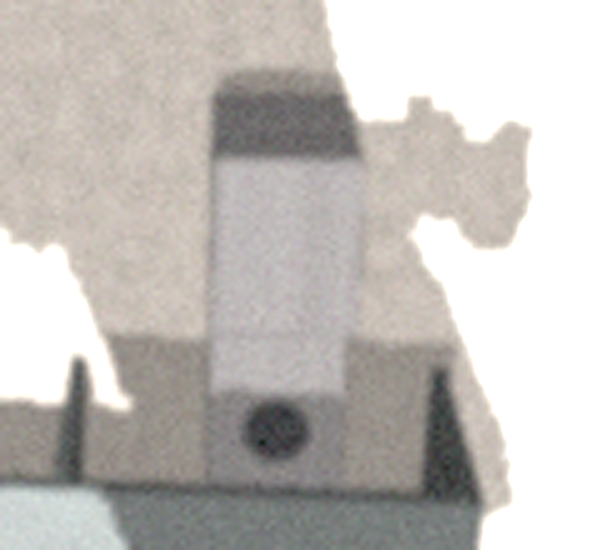

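Run:
```python
import pickle;from h import *
c=pickle.load(open('w1.pkl','rb'))
C=lambda x,y,z:plane(c,225+x/5-.4,165+y/5-.4,z).round(4)
print('headtop',[C(*p,.054) for p in((212,155),(362,158),(358,335),(212,335))])
print('headbottom',[C(*p,0) for p in((214,93),(347,95))])
print('tail top at roof',[C(*p,.028) for p in((206,480),(345,482),(208,400),(345,400))])
plan((.521,.242,.10),180,4)
```

```text
headtop [array([0.4988, 0.2259, 0.054 ]), array([0.4974, 0.261 , 0.054 ]), array([0.5428, 0.264 , 0.054 ]), array([0.5449, 0.2288, 0.054 ])]
headbottom [array([0.5005, 0.2269, 0.    ]), array([0.499, 0.262, 0.   ])]
tail top at roof [array([0.5997, 0.2307, 0.028 ]), array([0.598 , 0.2677, 0.028 ]), array([0.576 , 0.2298, 0.028 ]), array([0.5738, 0.2656, 0.028 ])]
[-0.0195, 0.0056, 0.0473, -0.19, -0.02, 0.77],[-0.0195, 0.0057, 0.0473, -0.19, -0.02, 0.77],[-0.0194, 0.0058, 0.0474, -0.19, -0.02, 0.77],[-0.0193, 0.0059, 0.0474, -0.19, -0.02, 0.77],
```

```bash
python3 -m jog '[[[-0.019,0.006,0.04,0,0,-0.3],[-0.019,0.006,0.04,0,0,0],[-0.019,0.006,0.04,0,0,0],[-0.019,0.006,0.04,0,0,0],[0,0,0,0,0,0]]]'
python3 - <<'E'
from h import *
plan((.521,.2448,.018),183.3,4)
E
```

```text
clock: 3.52
eef_pos: [0.5195, 0.2395, 0.1278]
tool_rot: [-0.024, 1.0, -0.007, 0.0]
ft_force: [-0.5, -0.2, 1.0]
grip_width: 0.0856
[-0.0004, 0.0017, 0.0274, -0.2, -0.0, -0.13],[-0.0004, 0.0016, 0.0274, -0.2, -0.0, -0.13],[-0.0004, 0.0015, 0.0274, -0.2, -0.0, -0.13],[-0.0004, 0.0014, 0.0274, -0.2, -0.0, -0.13],
```

```bash
python3 -m jog '[[[0,0.002,0.027,-0.2,0,-0.1],[0,0.002,0.027,-0.2,0,-0.1],[0,0.001,0.027,-0.2,0,-0.1],[0,0.001,0.026,-0.2,0,-0.1],[0,0,0,0,0,0]]]'; python3 -c "
from h import *
plan((.521,.2448,.018),183.3,1)"
```

```text
clock: 4.15
eef_pos: [0.5215, 0.2421, 0.0294]
tool_rot: [-0.024, 1.0, 0.002, 0.005]
ft_force: [0.2, 1.0, -0.6]
grip_width: 0.0853
[0.0004, 0.0026, 0.0114, 0.21, 0.56, -0.58],
```

```bash
python3 -m jog '[[[0,0.003,0.012,0.2,0.5,-0.6],[0,0,0,0,0,0]]]'; python3 -m jog '[[[0,0,0,0,0,0],[0,0,0,0,0,0],[0,0,0,0,0,0],[0,0,0,0,0,0],[0,0,0,0,0,0],[0,0,0,0,0,0]]]' 0.02; python3 -c "
from h import *
plan((.45,.2405,.021),183.3,2)"
```

```text
clock: 4.4
eef_pos: [0.5234, 0.2457, 0.0209]
tool_rot: [-0.029, 1.0, 0.001, 0.003]
ft_force: [0.3, 0.1, 0.4]
grip_width: 0.0859
clock: 5.15
eef_pos: [0.5247, 0.2463, 0.0231]
tool_rot: [-0.029, 1.0, 0.001, 0.004]
ft_force: [0.8, -0.1, -0.4]
grip_width: 0.0351
[0.0375, -0.0007, 0.0007, 0.07, 0.26, -0.01],[0.0375, -0.0007, 0.0009, 0.07, 0.26, -0.01],
```

```bash
python3 -m jog '[[[0,0,-0.006,0,0,0],[0.02,0,0,0,0,0],[0.03,0,0,0,0,0],[0.03,0,0,0,0,0],[0.03,0,0,0,0,0],[0.02,0,0,0,0,0],[0,0,0,0,0,0]]]'; python3 -c "
from h import *
print(bot.get_obs()['joint_pos'])"
```

```text
clock: 6.02
eef_pos: [0.3873, 0.2365, 0.0264]
tool_rot: [-0.028, 1.0, -0.0, 0.0]
ft_force: [0.2, 0.9, -3.1]
grip_width: 0.035
[ 5.48432725e-01  3.56296403e-01 -4.31445021e-01  7.83033799e-01
 -2.74968700e-04  4.91824299e-01]
```

```bash
python3 -m jog '[[[0,0,-0.06,0,0,0],[0,0,-0.06,0,0,0],[0,0,-0.06,0,0,0],[0,0,-0.05,0,0,0]]]'; python3 -c "
from h import *
print(bot.get_obs()['joint_pos'])
plan((.46,-.20,.26),6.5,18,turn=177)"
```

```text
clock: 6.52
eef_pos: [0.3872, 0.2354, 0.2588]
tool_rot: [-0.028, 1.0, -0.003, -0.004]
ft_force: [1.8, 0.9, -3.6]
grip_width: 0.0351
[ 5.46784172e-01  1.44597806e-01 -4.31116056e-02  1.39276924e+00
 -8.70322283e-04  4.90988299e-01]
[-0.0027, -0.0244, -0.0001, -0.31, -0.47, 9.83],[-0.0068, -0.0236, -0.0001, 0.0, 0.0, 9.83],[-0.0107, -0.0221, -0.0001, 0.0, 0.0, 9.83],[-0.0143, -0.0199, -0.0001, 0.0, 0.0, 9.83],[-0.0175, -0.0172, -0.0001, 0.0, 0.0, 9.83],[-0.0202, -0.0139, -0.0001, 0.0, 0.0, 9.83],[-0.0223, -0.0103, -0.0001, 0.0, 0.0, 9.83],[-0.0237, -0.0063, -0.0001, 0.0, 0.0, 9.83],[-0.0244, -0.0022, -0.0001, 0.0, 0.0, 9.83],[-0.0244, 0.002, -0.0001, 0.0, 0.0, 9.83],[-0.0237, 0.0062, -0.0001, 0.0, 0.0, 9.83],[-0.0223, 0.0102, -0.0001, 0.0, 0.0, 9.83],[-0.0203, 0.0138, -0.0001, 0.0, 0.0, 9.83],[-0.0176, 0.0171, -0.0001, 0.0, 0.0, 9.83],[-0.0144, 0.0198, -0.0001, 0.0, 0.0, 9.83],[-0.0108, 0.022, -0.0001, 0.0, 0.0, 9.83],[-0.0069, 0.0235, -0.0001, 0.0, 0.0, 9.83],[-0.0028, 0.0244, -0.0001, 0.0, 0.0, 9.83],
```

```bash
python3 -m jog '[[[-0.003,-0.024,0,-0.3,-0.5,9.8],[-0.007,-0.024,0,0,0,9.8],[-0.011,-0.022,0,0,0,9.8],[-0.014,-0.02,0,0,0,9.8],[-0.018,-0.017,0,0,0,9.8],[-0.02,-0.014,0,0,0,9.8],[-0.022,-0.01,0,0,0,9.8],[-0.024,-0.006,0,0,0,9.8],[-0.024,-0.002,0,0,0,9.8],[-0.024,0.002,0,0,0,9.8]]]'; python3 -c "
from h import *
print(bot.get_obs()['joint_pos'])
plan((.46,-.20,.26),6.5,9)"
```

```text
clock: 7.78
eef_pos: [0.4351, -0.0122, 0.2673]
tool_rot: [0.755, 0.655, 0.011, 0.005]
ft_force: [0.3, 0.2, -4.1]
grip_width: 0.035
[-0.03363457  0.08025427 -0.09484208  1.37371567  0.00806923  1.67860901]
[-0.0203, 0.0057, 0.0007, 0.07, -0.14, 8.38],[-0.0192, 0.0086, 0.0008, 0.07, -0.14, 8.38],[-0.0178, 0.0113, 0.0008, 0.07, -0.14, 8.38],[-0.0159, 0.0137, 0.0008, 0.07, -0.14, 8.38],[-0.0138, 0.0159, 0.0008, 0.07, -0.14, 8.38],[-0.0113, 0.0178, 0.0009, 0.07, -0.14, 8.38],[-0.0086, 0.0192, 0.0009, 0.07, -0.14, 8.38],[-0.0057, 0.0203, 0.0009, 0.07, -0.14, 8.38],[-0.0027, 0.0209, 0.0008, 0.07, -0.14, 8.38],
```

```bash
python3 -m jog '[[[-0.02,0.006,0.001,0,-0.1,8.4],[-0.019,0.009,0.001,0,-0.1,8.4],[-0.018,0.011,0.001,0,-0.1,8.4],[-0.016,0.014,0.001,0,-0.1,8.4],[-0.014,0.016,0.001,0,-0.1,8.4],[-0.011,0.018,0.001,0,-0.1,8.4],[-0.009,0.019,0.001,0,-0.1,8.4],[-0.006,0.02,0.001,0,-0.1,8.4],[-0.003,0.021,0.001,0,-0.1,8.4],[0,0,0,0,0,0]]]'
python3 - <<'E'
from h import *;import pickle
c=cam('wrist');pickle.dump(c,open('w2.pkl','wb'));print(-c['R'].T@c['t'],c['R'][2]);print(bot.get_obs()['joint_pos'])
# upright: rotate 180 so +x world is up? keep native
o=cv2.resize(c['pixels'],(800,600),interpolation=cv2.INTER_CUBIC);cv2.imwrite('pics/w2.png',np.clip(o[:,:,::-1]*1.3,0,255).astype(np.uint8))
E
```

```text
clock: 9.02
eef_pos: [0.4624, -0.2147, 0.2605]
tool_rot: [1.0, 0.029, 0.01, 0.003]
ft_force: [-0.4, 1.1, -2.6]
grip_width: 0.0355
[ 0.53801225 -0.21046332  0.4050663 ] [-0.28957676 -0.02238758 -0.95689294]
[-0.43550472  0.23209398  0.06954599  1.38765813  0.00356367  2.64754542]
```

View pics/w2.png

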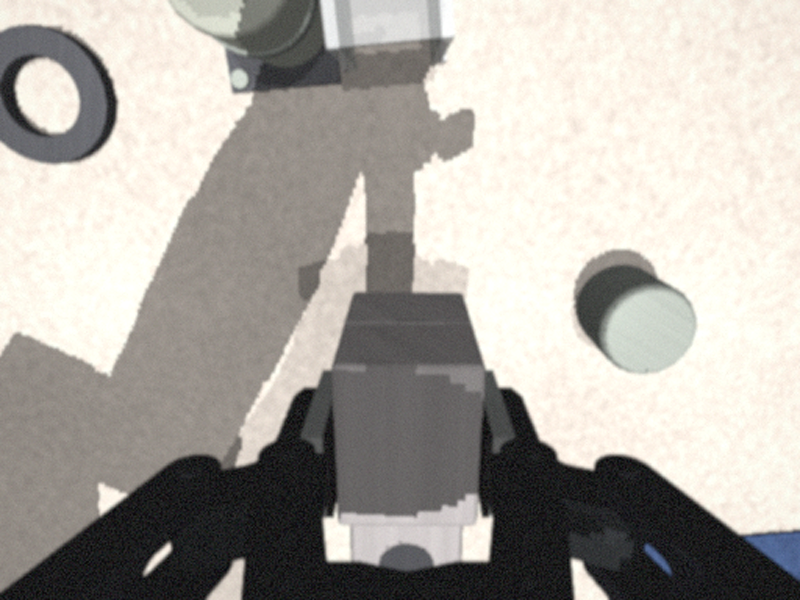

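The wrist view shows the held jaw with its head leading at the top, (410,300). The foot plate's front edge runs from (233,93) to (340,82), the guard's top front edge from (322,50) to (452,38), and the tin is at (648,330), clear of the path.

Run:
```python
import pickle;from h import *
c=pickle.load(open('w2.pkl','rb'))
C=lambda x,y,z:plane(c,(x+.5)/1.5625-.5,(y+.5)/1.5625-.5,z)
fa,fb=C(233,93,.006),C(340,82,.006);g1,g2=C(322,50,.116),C(452,38,.116)
print('foot',fa,fb,np.linalg.norm(fa-fb));print('guard',g1,g2,np.linalg.norm(g1-g2))
print('guard foot',C(342,88,0),C(428,80,0),C(228,50,.006))
for a,b in((fa,fb),(g1,g2)):
    d=b-a;print('station yaw',np.degrees(np.arctan2(d[0],-d[1])))
yaw=np.radians(6.5)
def inv(pt,l): # station origin
    R=np.array([[np.cos(yaw),-np.sin(yaw)],[np.sin(yaw),np.cos(yaw)]]);return pt[:2]-R@np.array(l)
print('origins',inv(fa,(-.041,.114)),inv(fb,(-.041,.038)),inv(g1,(-.034,.032)),inv(g2,(-.034,-.032)),inv((.6041,-.1233),(.004,.072)))
# jaw in hand: head top front corners, bottom front corners (tool height)
z=bot.get_obs()['eef_pos'][2]
for n,dz,pts in(('bot front',-.023,((355,293),(463,293))),('top front',.031,((334,365),(484,365)))):
    a,b=[C(*q,z+dz) for q in pts];print(n,a,b,'mid',(a+b)/2,'w',np.linalg.norm(a-b))
print(state()[1].as_matrix()[:,0])
```

```text
foot [ 0.55483502 -0.09006272  0.006     ] [ 0.5662825  -0.16446031  0.006     ] 0.0752731411232779
guard [ 0.5728038  -0.16794279  0.116     ] [ 0.58193258 -0.23183971  0.116     ] 0.06454572447492869
guard foot [ 0.5628178  -0.16526146  0.        ] [ 0.57157244 -0.22569225  0.        ] [ 0.58235593 -0.08769207  0.006     ]
station yaw 8.747437519542073
station yaw 8.130672134357008
origins [ 0.60847663 -0.19868858] [ 0.61132067 -0.19757471] [ 0.61020775 -0.19588818] [ 0.61209152 -0.1961965 ] [ 0.60827634 -0.19528999]
bot front [ 0.48568843 -0.19734582  0.23751392] [ 0.48762238 -0.23261569  0.23751392] mid [ 0.48665541 -0.21498075  0.23751392] w 0.035322854661871066
top front [ 0.48489759 -0.19722904  0.29151392] [ 0.48676245 -0.23184178  0.29151392] mid [ 0.48583002 -0.21453541  0.29151392] w 0.03466293502011666
[0.99808486 0.05859976 0.01981627]
```

```bash
python3 -c "
from h import *
plan((.4786,-.2148,.03),8.2,6)"
```

```text
[0.0019, 0.0001, 0.0385, 0.07, -0.19, -0.81],[0.0021, 0.0001, 0.0385, 0.07, -0.19, -0.81],[0.0022, 0.0002, 0.0385, 0.07, -0.19, -0.81],[0.0023, 0.0003, 0.0384, 0.07, -0.19, -0.81],[0.0024, 0.0004, 0.0384, 0.07, -0.19, -0.81],[0.0026, 0.0005, 0.0384, 0.07, -0.19, -0.81],
```

```bash
python3 -m jog '[[[0.002,0,0.038,0,-0.2,-0.8],[0.002,0,0.038,0,-0.2,-0.8],[0.002,0,0.038,0,-0.2,-0.8],[0.002,0,0.038,0,-0.2,-0.8],[0.002,0,0.032,0,-0.2,-0.8],[0.002,0,0.03,0,-0.2,-0.8],[0,0,0,0,0,0]]]';python3 -c "
from h import *
plan((.4786,-.2148,.0235),8.2,2)"
```

```text
clock: 9.95
eef_pos: [0.4818, -0.2113, 0.0439]
tool_rot: [0.997, 0.08, 0.003, 0.004]
ft_force: [0.5, 0.5, -3.4]
grip_width: 0.0345
[-0.0019, 0.0014, 0.0102, 0.27, -0.15, 0.49],[-0.0019, 0.0014, 0.0102, 0.27, -0.15, 0.49],
```

```bash
python3 -m jog '[[[-0.001,0.002,0.01,0.3,-0.1,0.5],[-0.001,0.002,0.008,0.2,-0.1,0.4],[0,0,0.003,0,0,0]]]';python3 -c "
from h import *
plan((.4786,-.2148,.0235),8.2,1)"
```

```text
clock: 10.32
eef_pos: [0.4834, -0.2168, 0.0253]
tool_rot: [0.997, 0.072, 0.004, 0.001]
ft_force: [-0.2, 0.1, -3.0]
grip_width: 0.0353
[-0.0045, -0.0027, 0.0018, 0.2, -0.42, 0.11],
```

```bash
python3 -m jog '[[[-0.001,-0.003,0.002,0.2,-0.4,0],[0,0,0.002,0,0,0],[0,0,0.001,0,0,0]]]'; python3 -m jog '[[[0,0,0,0,0,0],[0,0,0,0,0,0],[0,0,0,0,0,0],[0,0,0,0,0,0]]]' 0.0854;python3 -c "
from h import *
plan((.48,-.214,.14),8.2,3)"
```

```text
clock: 10.7
eef_pos: [0.483, -0.2149, 0.0231]
tool_rot: [0.997, 0.072, 0.001, 0.001]
ft_force: [-2.0, 0.5, 6.2]
grip_width: 0.0349
clock: 11.2
eef_pos: [0.4843, -0.2151, 0.024]
tool_rot: [0.997, 0.072, 0.003, 0.002]
ft_force: [-0.3, 0.1, 0.3]
grip_width: 0.0854
[-0.0012, -0.0004, -0.0387, 0.07, -0.1, 0.03],[-0.0012, -0.0005, -0.0387, 0.07, -0.1, 0.03],[-0.0013, -0.0005, -0.0387, 0.07, -0.1, 0.03],
```

```bash
python3 -m jog '[[[0,0,-0.04,0,0,0],[0,0,-0.05,0,0,0],[-0.03,0,-0.05,0,0,0]]]';python3 -c "
from h import *
print(bot.get_obs()['joint_pos'])
plan((.366,-.232,.17),188.2,18,turn=-180)"
```

```text
clock: 11.58
eef_pos: [0.4518, -0.2176, 0.1625]
tool_rot: [0.997, 0.073, -0.002, -0.001]
ft_force: [0.2, -1.0, 0.4]
grip_width: 0.0855
[-4.48763012e-01  2.87651003e-01 -1.15890815e-01  1.17124093e+00
 -2.14229101e-04  2.54639692e+00]
[-0.0048, 0.0001, -0.0004, -0.12, 0.2, -10.0],[-0.0048, -0.0007, -0.0004, 0.0, 0.0, -10.0],[-0.0046, -0.0016, -0.0004, 0.0, 0.0, -10.0],[-0.0042, -0.0023, -0.0004, 0.0, 0.0, -10.0],[-0.0038, -0.003, -0.0004, 0.0, 0.0, -10.0],[-0.0032, -0.0036, -0.0004, 0.0, 0.0, -10.0],[-0.0025, -0.0041, -0.0004, 0.0, 0.0, -10.0],[-0.0017, -0.0045, -0.0004, 0.0, 0.0, -10.0],[-0.0009, -0.0047, -0.0004, 0.0, 0.0, -10.0],[-0.0001, -0.0048, -0.0004, 0.0, 0.0, -10.0],[0.0007, -0.0048, -0.0004, 0.0, 0.0, -10.0],[0.0016, -0.0046, -0.0004, 0.0, 0.0, -10.0],[0.0023, -0.0042, -0.0004, 0.0, 0.0, -10.0],[0.003, -0.0038, -0.0004, 0.0, 0.0, -10.0],[0.0036, -0.0032, -0.0004, 0.0, 0.0, -10.0],[0.0041, -0.0025, -0.0004, 0.0, 0.0, -10.0],[0.0045, -0.0017, -0.0004, 0.0, 0.0, -10.0],[0.0047, -0.0009, -0.0004, 0.0, 0.0, -10.0],
```

```bash
python3 -m jog '[[[-0.005,0,0,0,0,-10.2],[-0.005,-0.001,0,0,0,-10.2],[-0.005,-0.002,0,0,0,-10.2],[-0.004,-0.002,0,0,0,-10.2],[-0.004,-0.003,0,0,0,-10.2],[-0.003,-0.004,0,0,0,-10.2],[-0.002,-0.004,0,0,0,-10.2],[-0.002,-0.005,0,0,0,-10.2],[-0.001,-0.005,0,0,0,-10.2],[0,-0.005,0,0,0,-10.2]]]';python3 -c "
from h import *
plan((.366,-.232,.17),188.2,8)"
```

```text
clock: 12.82
eef_pos: [0.4025, -0.2286, 0.1678]
tool_rot: [0.547, 0.837, 0.0, 0.003]
ft_force: [0.5, -0.3, 0.6]
grip_width: 0.0851
[0.0014, -0.0043, -0.0003, 0.0, 0.05, -9.31],[0.0021, -0.004, -0.0003, 0.0, 0.05, -9.31],[0.0028, -0.0037, -0.0003, 0.0, 0.05, -9.31],[0.0033, -0.0032, -0.0003, 0.0, 0.05, -9.31],[0.0038, -0.0026, -0.0003, 0.0, 0.05, -9.31],[0.0041, -0.0019, -0.0003, 0.0, 0.05, -9.31],[0.0044, -0.0012, -0.0003, 0.0, 0.05, -9.31],[0.0045, -0.0005, -0.0003, 0.0, 0.05, -9.31],
```

```bash
python3 -m jog '[[[0.001,-0.004,0,0,0,-9.3],[0.002,-0.004,0,0,0,-9.3],[0.003,-0.004,0,0,0,-9.3],[0.003,-0.003,0,0,0,-9.3],[0.004,-0.003,0,0,0,-9.3],[0.004,-0.002,0,0,0,-9.3],[0.004,-0.001,0,0,0,-9.3],[0.005,0,0,0,0,-9.3],[0,0,0,0,0,0]]]';python3 - <<'E'
from h import *;import pickle
c=cam('wrist');pickle.dump(c,open('w3.pkl','wb'));print(-c['R'].T@c['t'],c['R'][2])
o=cv2.resize(c['pixels'],(800,600),interpolation=cv2.INTER_CUBIC);cv2.imwrite('pics/w3.png',np.clip(o[:,:,::-1]*1.3,0,255).astype(np.uint8))
E
```

```text
clock: 13.95
eef_pos: [0.3642, -0.2327, 0.1672]
tool_rot: [-0.092, 0.996, -0.001, 0.003]
ft_force: [0.4, -0.3, -0.9]
grip_width: 0.0856
[ 0.28494824 -0.24795655  0.30979875] [ 0.30891471  0.05506236 -0.94949452]
```

View pics/w3.png

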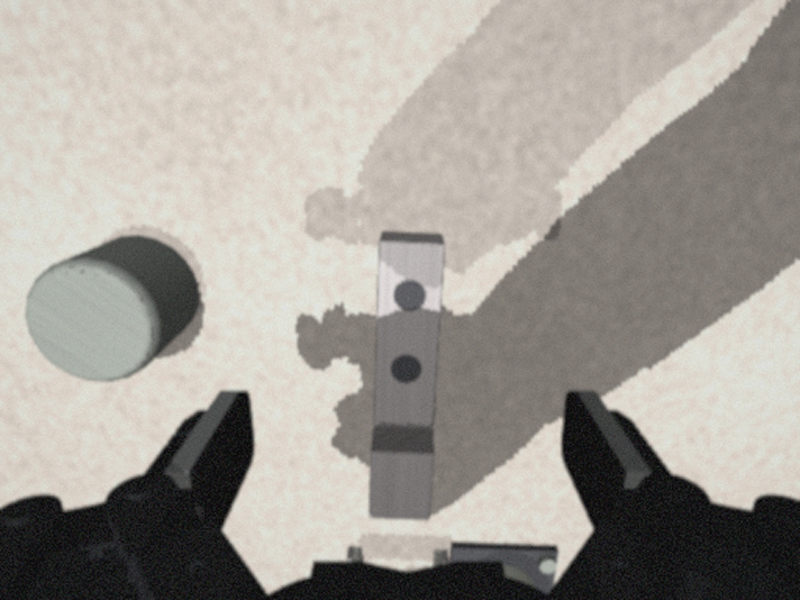

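The jaw lies step up, with its tail end at (411,238) and its head at (402,490) pointing at the guard mouth. The guard feet are at (355,553) and (441,555), and the foot plate's front edge runs (452,545) to (556,547).

Run:
```python
import pickle;from h import *
c=pickle.load(open('w3.pkl','rb'))
C=lambda x,y,z:plane(c,(x+.5)/1.5625-.5,(y+.5)/1.5625-.5,z)
t=(C(379,241,.028)+C(443,243,.028))/2
m=(C(374,424,.028)+C(435,426,.028))/2
h=(C(369,518,.054)+C(430,519,.054))/2; h0=(C(371,446,.054)+C(433,452,.054))/2
print('tail',t,'mid',m,'head',h0,h)
for a,b in((t,m),(t,h)):print('jaw yaw',np.degrees(np.arctan2(*(b-a)[1::-1])),np.linalg.norm((b-a)[:2]))
fa,fb=C(556,547,.006),C(452,544,.006);d=fb-fa;print('foot',fa,fb,np.degrees(np.arctan2(d[0],-d[1])))
y=np.radians(8.2);R=np.array([[np.cos(y),-np.sin(y)],[np.sin(y),np.cos(y)]]);O=np.array([.6112,-.1957])
for p in(t,m,h,fa,fb):print('station coords',R.T@(p[:2]-O))
g=t[:2]+.018*(h-t)[:2]/np.linalg.norm((h-t)[:2]);print(g)
plan((*g,.05),188.2,3)
```

```text
tail [ 0.34899674 -0.23472235  0.028     ] mid [ 0.46069329 -0.21774966  0.028     ] head [ 0.45982378 -0.21910826  0.054     ] [ 0.50673824 -0.21207457  0.054     ]
jaw yaw 8.64019762015011 0.11297872425868072
jaw yaw 8.170418561483094 0.15935903917377656
foot [ 0.55225841 -0.0920049   0.006     ] [ 0.56325015 -0.16493078  0.006     ] 8.57137659887026
station coords [-0.26508827 -0.00122562]
station coords [-0.15211288 -0.00035762]
station coords [-0.10572925 -0.00130789]
station coords [-0.04354907  0.11104172]
station coords [-0.04307104  0.03729368]
[ 0.36681404 -0.23216422]
[-0.0006, 0.0002, 0.0391, -0.06, 0.11, 0.76],[-0.0006, 0.0001, 0.0391, -0.06, 0.11, 0.76],[-0.0007, 0.0001, 0.0391, -0.06, 0.11, 0.76],
```

```bash
python3 -m jog '[[[-0.001,0,0.04,0,0,0.8],[-0.001,0,0.04,0,0,0.8],[-0.001,0,0.04,0,0,0.8],[0,0,0.02,0,0,0],[0,0,0.008,0,0,0]]]';python3 -c "
from h import *
plan((.3668,-.2322,.006),188.3,1)"
```

```text
clock: 14.62
eef_pos: [0.3726, -0.2345, 0.0171]
tool_rot: [-0.064, 0.998, -0.004, 0.006]
ft_force: [0.5, -0.3, -0.8]
grip_width: 0.0849
[0.0056, 0.0031, 0.011, -0.46, 0.68, -1.0],
```

```bash
python3 -m jog '[[[0.005,0.003,0.01,-0.4,0.7,-1],[0,0,0,0,0,0]]]';python3 -c "
from h import *
plan((.3668,-.2322,.006),188.3,1)"
```

```text
clock: 14.88
eef_pos: [0.3675, -0.2322, 0.0067]
tool_rot: [-0.072, 0.997, -0.0, -0.0]
ft_force: [-0.2, -1.1, 0.2]
grip_width: 0.0855
[0.0007, 0.0001, 0.0007, -0.04, -0.05, -0.01],
```

```bash
python3 -m jog '[[[0,0,0,0,0,0],[0,0,0,0,0,0],[0,0,0,0,0,0],[0,0,0,0,0,0],[0,0,0,0,0,0],[0,0,-0.002,0,0,0]]]' 0.02;python3 -c "
from h import *
p,R=state();h=np.radians(8.2);
plan((p[0]+.06*np.cos(h),p[1]+.06*np.sin(h),.0075),188.2,2)"
```

```text
clock: 15.62
eef_pos: [0.3685, -0.2328, 0.0106]
tool_rot: [-0.072, 0.997, -0.001, 0.001]
ft_force: [-0.4, -0.2, -3.8]
grip_width: 0.0346
[-0.03, -0.0, 0.0016, -0.08, 0.04, 0.03],[-0.03, -0.0, 0.0016, -0.08, 0.04, 0.03],
```

```bash
python3 -m jog '[[[-0.02,0,0,0,0,0],[-0.02,0,0,0,0,0],[-0.02,0,0,0,0,0],[0,0,0,0,0,0]]]';python3 -c "
from h import *
y=np.radians(8.2);R=np.array([[np.cos(y),-np.sin(y)],[np.sin(y),np.cos(y)]]);p,_=state();print(R.T@(p[:2]-[.6112,-.1957]))
plan((.4949,-.2127,.009),188.2,3)"
```

```text
clock: 16.12
eef_pos: [0.4264, -0.2235, 0.0095]
tool_rot: [-0.071, 0.997, -0.001, -0.002]
ft_force: [1.2, -0.6, -2.2]
grip_width: 0.0349
[-0.18688616 -0.00111687]
[-0.0231, 0.0003, 0.0001, -0.01, -0.08, -0.01],[-0.0231, 0.0003, 0.0001, -0.01, -0.08, -0.01],[-0.0231, 0.0003, 0.0001, -0.01, -0.08, -0.01],
```

```bash
python3 -m jog '[[[-0.023,0,0,0,0,0],[-0.023,0,0,0,0,0],[-0.018,0,0,0,0,0],[0,0,0,0,0,0]]]';python3 -c "
from h import *
y=np.radians(8.2);R=np.array([[np.cos(y),-np.sin(y)],[np.sin(y),np.cos(y)]]);p,_=state();print(R.T@(p[:2]-[.6112,-.1957]))"
```

```text
clock: 16.62
eef_pos: [0.4849, -0.2148, 0.0095]
tool_rot: [-0.07, 0.998, -0.0, -0.006]
ft_force: [2.1, -0.5, -0.5]
grip_width: 0.0351
[-0.1277688 -0.0009194]
```

```bash
python3 -m jog '[[[-0.008,0,0.001,0,0.3,0],[-0.005,0,0.001,0,0.3,0],[0,0,0,0,0,0]]]';python3 -m jog '[[[-0.004,0,0,0,0,0],[0,0,0,0,0,0]]]'
```

```text
clock: 17.0
eef_pos: [0.4907, -0.214, 0.0094]
tool_rot: [-0.068, 0.998, -0.001, -0.016]
ft_force: [3.1, 1.4, 1.0]
grip_width: 0.0346
clock: 17.25
eef_pos: [0.4934, -0.2136, 0.0093]
tool_rot: [-0.068, 0.998, -0.001, -0.017]
ft_force: [1.0, 0.8, 1.4]
grip_width: 0.0344
```

```bash
python3 -m jog '[[[0,0,0.001,0,-1,0],[0,0,0.002,0,-0.9,0],[-0.004,0,0,0,0,0],[0,0,0,0,0,0]]]';python3 -m jog '[[[-0.004,0,0,0,0,0],[0,0,0,0,0,0]]]'
```

```text
clock: 17.75
eef_pos: [0.4959, -0.2132, 0.0089]
tool_rot: [-0.068, 0.998, -0.0, -0.0]
ft_force: [1.9, 0.5, -0.2]
grip_width: 0.0345
clock: 18.0
eef_pos: [0.4967, -0.2131, 0.0088]
tool_rot: [-0.067, 0.998, -0.001, -0.004]
ft_force: [2.3, 0.7, 2.2]
grip_width: 0.0351
```

```bash
python3 -m jog '[[[-0.005,0,0.002,0,-0.5,0],[-0.005,0,0,0,0,0],[0,0,0,0,0,0]]]';python3 -m jog '[[[-0.005,0,0,0,0,0],[0,0,0,0,0,0]]]'
```

```text
clock: 18.38
eef_pos: [0.5, -0.2125, 0.0088]
tool_rot: [-0.066, 0.998, -0.001, -0.005]
ft_force: [1.7, 1.7, 0.8]
grip_width: 0.0347
clock: 18.62
eef_pos: [0.5023, -0.2121, 0.0088]
tool_rot: [-0.066, 0.998, -0.002, -0.008]
ft_force: [2.2, 2.0, 0.3]
grip_width: 0.0348
```

```bash
python3 -m jog '[[[-0.005,0,0,0,-0.5,0],[0,0,0,0,0,0]]]';python3 -m jog '[[[-0.005,0,0,0,-0.3,0],[0,0,0,0,0,0]]]'
```

```text
clock: 18.88
eef_pos: [0.5044, -0.2118, 0.0087]
tool_rot: [-0.066, 0.998, -0.002, -0.007]
ft_force: [2.0, 1.1, 2.1]
grip_width: 0.0348
clock: 19.12
eef_pos: [0.5065, -0.2114, 0.0087]
tool_rot: [-0.066, 0.998, -0.002, -0.007]
ft_force: [1.9, 0.8, 2.1]
grip_width: 0.0345
```

```bash
python3 -m jog '[[[-0.005,0,0,0,0,0],[0,0,0,0,0,0]]]';python3 -m jog '[[[-0.005,0,0,0,0,0],[0,0,0,0,0,0]]]';python3 -m jog '[[[-0.006,0,0,0,0,0]]]'
```

```text
clock: 19.38
eef_pos: [0.5065, -0.2114, 0.0088]
tool_rot: [-0.065, 0.998, -0.002, -0.012]
ft_force: [2.2, 0.2, 1.1]
grip_width: 0.0346
clock: 19.62
eef_pos: [0.5064, -0.2114, 0.0088]
tool_rot: [-0.065, 0.998, -0.003, -0.017]
ft_force: [0.5, 0.7, 2.3]
grip_width: 0.0347
clock: 19.75
eef_pos: [0.5065, -0.2113, 0.0086]
tool_rot: [-0.064, 0.998, -0.003, -0.023]
ft_force: [-25.1, -4.3, 25.6]
grip_width: 0.0348
```

```bash
python3 -m jog '[[[0,0,0.001,0,-1.3,0],[0,0,0.001,0,-1.3,0],[-0.003,0,0,0,0,0],[0,0,0,0,0,0]]]'; python3 -m jog '[[[0,0,0,0,0,0],[0,0,0,0,0,0],[0,0,0,0,0,0],[0,0,0,0,0,0]]]' 0.0854;  python3 - <<'E'
from h import *
c=cam('wrist');o=cv2.resize(c['pixels'],(800,600),interpolation=cv2.INTER_CUBIC);cv2.imwrite('pics/w4.png',np.clip(o[:,:,::-1]*1.3,0,255).astype(np.uint8))
E
```

```text
clock: 20.25
eef_pos: [0.507, -0.2113, 0.0086]
tool_rot: [-0.065, 0.998, -0.003, -0.003]
ft_force: [0.1, 1.2, 2.9]
grip_width: 0.0345
clock: 20.75
eef_pos: [0.5087, -0.2111, 0.007]
tool_rot: [-0.065, 0.998, -0.003, -0.002]
ft_force: [0.5, 0.1, 0.1]
grip_width: 0.0852
```

```bash
python3 -m jog '[[[0,0,-0.03,0,0,0],[0,0,-0.05,0,0,0],[0.03,0,-0.06,0,0,0],[0.04,0,-0.06,0,0,0],[0.04,0,-0.05,0,0,0],[0,0,0,0,0,0]]]'
python3 - <<'E'
from h import *;import pickle
im=[]
for n in('wrist','top','scene'):
    c=cam(n);pickle.dump(c,open('v_'+n+'.pkl','wb'));im.append(np.clip(c['pixels'][:,:,::-1]*1.4,0,255).astype(np.uint8))
    print(n,proj(c,(.6449,-.1909,0)),proj(c,(.51,-.21,.028)))
o=np.zeros((600,800,3),np.uint8)
o[:360,:480]=cv2.resize(im[0],(480,360));o[:300,480:]=cv2.resize(im[1][160:230,270:345],(320,300),interpolation=cv2.INTER_CUBIC);o[300:,480:]=cv2.resize(im[2][175:260,180:260],(320,300),interpolation=cv2.INTER_CUBIC)
cv2.imwrite('pics/v.png',o)
E
```

```text
clock: 21.55
eef_pos: [0.4077, -0.2232, 0.2498]
tool_rot: [-0.065, 0.998, -0.003, -0.003]
ft_force: [0.1, 0.3, -0.2]
grip_width: 0.0855
wrist [262.94219774 320.11369293] [262.07847498 239.5285219 ]
top [313.62270149 179.02295649] [322.43140208 217.50022051]
scene [212.2099806  249.93371092] [195.63466727 214.49290006]
```

View pics/v.png

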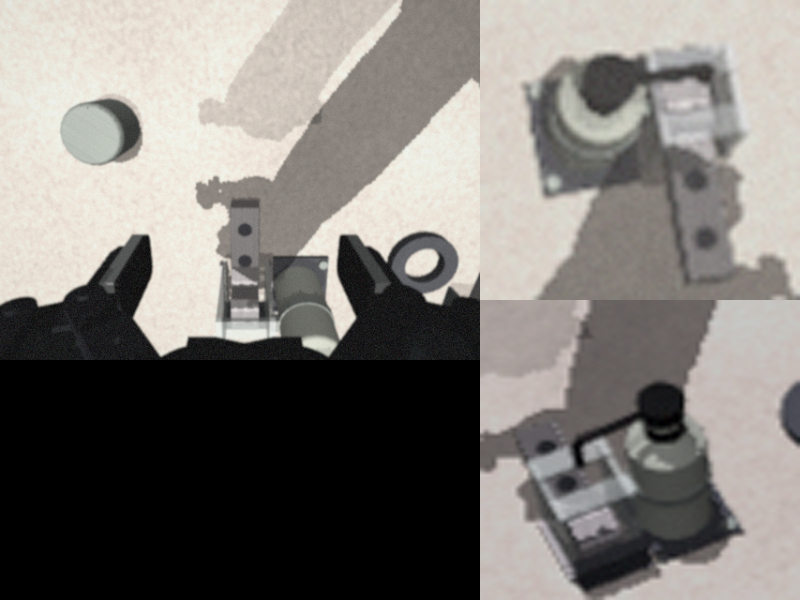

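The jaw lies inside the guard with its tail outside: tail end at (245,206) in the wrist pane and (711,278) in the top pane. I'll check the tail position.

Run:
```python
import pickle;from h import *
y=np.radians(8.2);R=np.array([[np.cos(y),-np.sin(y)],[np.sin(y),np.cos(y)]]);O=np.array([.6112,-.1957])
c=pickle.load(open('v_wrist.pkl','rb'));k=512/480
S=lambda p:(R.T@(p[:2]-O)).round(4)
for u,v,z in((231,207,.028),(260,207,.028),(231,200,0),(260,200,0),(328,257,.006),(273,256,.006)):print(S(plane(c,u*k,v*k,z)))
c=pickle.load(open('v_top.pkl','rb'));k=75/320;j=70/300
for u,v,z in((688,282,.028),(734,275,.028)):print('top',S(plane(c,270+(u-480)*k,160+v*j,z)))
cc=plane(c,270+(608-480)*k,160+84*j,.195);print('cap',cc,S(cc))
plan((.606,-.123,.26),188.2,8)
print(bot.get_obs()['joint_pos'])
```

```text
[-0.1263 -0.0176]
[-0.1259  0.0182]
[-0.1241 -0.0189]
[-0.1237  0.0193]
[-0.0409  0.1127]
[-0.0432  0.0371]
top [-0.1269  0.0172]
top [-0.1273 -0.0183]
cap [ 0.60187795 -0.12395133  0.195     ] [0.001  0.0723]
[-0.0262, 0.009, -0.0023, -0.0, -0.09, -0.07],[-0.0262, 0.0089, -0.0022, -0.0, -0.09, -0.07],[-0.0262, 0.0089, -0.0022, -0.0, -0.09, -0.07],[-0.0262, 0.0089, -0.0021, -0.0, -0.09, -0.07],[-0.0263, 0.0088, -0.0021, -0.0, -0.09, -0.07],[-0.0263, 0.0088, -0.0021, -0.0, -0.09, -0.07],[-0.0263, 0.0088, -0.002, -0.0, -0.09, -0.07],[-0.0263, 0.0087, -0.002, -0.0, -0.09, -0.07],
[-0.49331234  0.17182073 -0.04746592  1.36183338 -0.00784145 -0.62612621]
```

```bash
python3 -m jog '[[[-0.026,0.009,-0.002,0,0,0],[-0.026,0.009,-0.002,0,0,0],[-0.026,0.009,-0.002,0,0,0],[-0.026,0.009,-0.002,0,0,0],[-0.026,0.009,-0.002,0,0,0],[-0.026,0.009,-0.002,0,0,0],[-0.026,0.009,-0.002,0,0,0],[-0.01,0.004,0,0,0,0],[0,0,0,0,0,0]]]' 0;python3 -c "
from h import *
plan((.604,-.1236,.21),188.2,3)"
```

```text
clock: 22.82
eef_pos: [0.5924, -0.1209, 0.2297]
tool_rot: [-0.069, 0.997, 0.006, -0.025]
ft_force: [0.5, -0.8, -0.5]
grip_width: -0.0001
[-0.004, -0.0015, 0.0064, 0.31, -0.93, -0.08],[-0.0039, -0.0015, 0.0064, 0.31, -0.93, -0.08],[-0.0038, -0.0015, 0.0065, 0.31, -0.93, -0.08],
```

```bash
python3 -m jog '[[[-0.005,-0.002,0.003,0.3,-1,0],[-0.005,-0.002,0.004,0.3,-1,0],[-0.003,0,0.004,0.3,-0.9,0],[0,0,0,0,0,0]]]';python3 -c "
from h import *
plan((.604,-.1236,.198),188.2,2)"
```

```text
clock: 23.32
eef_pos: [0.604, -0.1247, 0.2169]
tool_rot: [-0.068, 0.998, -0.0, 0.002]
ft_force: [-0.4, -0.1, -0.4]
grip_width: -0.0
[-0.0001, 0.0006, 0.0095, -0.02, 0.1, -0.19],[-0.0001, 0.0006, 0.0095, -0.02, 0.1, -0.19],
```

```bash
python3 -m jog '[[[0,0.001,0.01,0,0,0],[0,0,0.01,0,0,0],[0,0,0,0,0,0]]]';python3 -m jog '[[[0,0,0.008,0,0,0],[0,0,0.006,0,0,0]]]'
```

```text
clock: 23.7
eef_pos: [0.6035, -0.1239, 0.1959]
tool_rot: [-0.068, 0.998, -0.0, 0.002]
ft_force: [-0.4, 0.2, 1.3]
grip_width: -0.0004
clock: 23.95
eef_pos: [0.6043, -0.1241, 0.1848]
tool_rot: [-0.068, 0.998, -0.001, 0.004]
ft_force: [-10.7, 3.2, 27.2]
grip_width: 0.0004
```

```bash
python3 -m jog '[[[0,0,0.004,0,0,0]]]'; python3 -m jog '[[[0,0,0.004,0,0,0]]]'; python3 -m jog '[[[0,0,-0.02,0,0,0],[0,0,-0.04,0,0,0],[0,0,-0.05,0,0,0],[0.06,0,-0.02,0,0,0],[0.06,0,0,0,0,0],[0.06,0,0,0,0,0],[0.06,0,0,0,0,0],[0,0,0,0,0,0]]]'
python3 - <<'E'
from h import *;import pickle
im=[]
for n in('top','scene'):
    c=cam(n);pickle.dump(c,open('z_'+n+'.pkl','wb'));im.append(np.clip(c['pixels'][:,:,::-1]*1.4,0,255).astype(np.uint8))
o=np.zeros((600,800,3),np.uint8)
o[:300,:400]=cv2.resize(im[0],(400,300));o[300:,:400]=cv2.resize(im[1],(400,300))
o[:300,480:]=cv2.resize(im[0][160:230,270:345],(320,300),interpolation=cv2.INTER_CUBIC);o[300:,480:]=cv2.resize(im[1][175:260,180:260],(320,300),interpolation=cv2.INTER_CUBIC)
cv2.imwrite('pics/z.png',o)
E
```

```text
clock: 24.08
eef_pos: [0.6043, -0.1241, 0.1848]
tool_rot: [-0.068, 0.998, -0.001, 0.005]
ft_force: [-9.7, 2.5, 24.6]
grip_width: -0.0002
clock: 24.2
eef_pos: [0.6043, -0.124, 0.1849]
tool_rot: [-0.068, 0.998, -0.002, 0.007]
ft_force: [-7.3, 0.7, 18.3]
grip_width: 0.0001
clock: 25.2
eef_pos: [0.3627, -0.1573, 0.3115]
tool_rot: [-0.069, 0.998, -0.003, 0.009]
ft_force: [0.4, 0.8, -1.1]
grip_width: 0.0003
```

View pics/z.png

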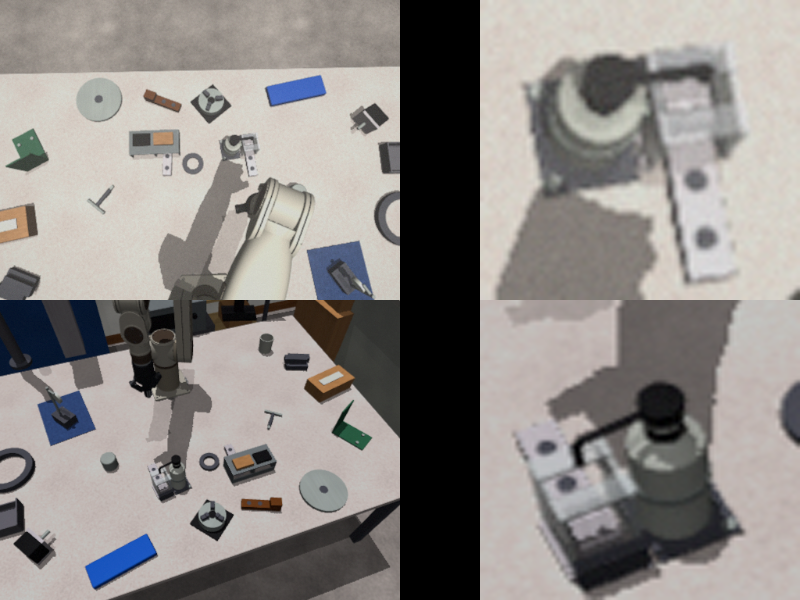

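The cap is back at its earlier place, (608,84) in the top crop. The jaw tail end is unchanged at (711,278). Flange, tin, key and bar are where they started.

```bash
python3 -c "
from workcell import bot
print(bot.job_done())"
```

```text
the job is handed in; nothing more can be done
None
```

The jaw is lying step up in the guard against the back stop, released, and the pump cap was then pressed all the way down and let up. I handed the job in with the robot clear, at about 25 s of the 72 s allowed.

- **Jaw placing:** I pulled it from the rack by the head, turned it half round and set it down in front of the guard. Then I regripped it by the tail and slid it in until it stalled, at about 25 N forward force.
- **Jaw check:** The wrist picture put the tail end 126 mm in front of the guard centre, as expected when touching the stop. The top picture gave 127 mm, a difference within the camera accuracy. The tail looked unchanged after the pump press.
- **Pump:** The cap stalled with the fingertips at 184.8 mm, against the expected 185, under 18 to 27 N. Further pushing did not move it. In the last picture it is back at its starting position.
- **Bystanders:** The bar, flange ring, tin and chuck key look unmoved in the last pictures; I compared these by eye and did not measure them.
- **Less smooth moments:** On the final push the tool tilted up to about 2.6° before I levelled it, so the tail may have dropped a millimetre or two on release. The later pictures show the jaw straight in the guard.

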